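Tighten the tortilla press bolt with the ratchet wrench

ROBOT

A 6-joint arm with a two-finger parallel gripper is mounted at the origin on the work surface. World frame = base frame: x ahead of the robot, y to its left, z up, the work surface at z = 0. Lengths are in mm, angles in rad, forces in N, time in s.
With the tool pointing down it reaches from about 275 to 975 mm from the base axis. Payload 8.4 kg.
Tool frame: the origin (TCP) lies between the finger pads; the fingertips stand 11 mm ahead of it and the grasp point (between the pads) lies 8 mm behind it; z points along the fingers, y is the direction in which the jaws open and shut (so a half turn about z gives the same grasp; the last joint's range is limited). The gripper opens to 92 mm and grips with 3 to 60 N. Pads are 20 mm wide; open, the fingers measure 128 mm over their backs; the gripper's body (75 mm by 189 mm) begins 69 mm behind the grasp point.
Start: joints at [-1.241, 0.353, 1.633, -0, 1.155, -0.002], TCP at [203.589, -590.914, 225.583] pointing down, gripper open.
Joint ranges: [-2.63, 2.63], [-0.92, 2.1], [0.06, 2.66], [-1.3, 4.44], [0, 2.69], [-3.02, 3.02]. Speed limits (rad/s): [2.22, 2.22, 2.79, 3.14, 3.14, 3.14].

INTERFACE

Orientations are given as a unit quaternion [w, x, y, z].
In Python, from plant import telemetry, optics, order gives the robot as it stands.
- The arm moves only by the tool drive_tool, never from a script. Its argument "rows" is a list of rows, each a list of 5 numbers: the finger opening in mm, from 0 to 91.9, then the shift along the tool's x, y, z in units of 60 mm (1.0 is 60 mm), then the turn about the tool's z in units of 5 degrees (1.0 is 5 degrees). A call has 1 to 8 rows; each row shifts and turns the commanded pose from where the row before left it, along the tool's axes as they then stand; what a row does not reach is not made up. A row lasts 1/8 s, in which the tool goes at most 62.5 mm and 10.7 degrees, less where a joint would pass 70% of its speed; a pose out of reach is approached as far as the arm can. A call is refused whole if a number of a shift passes 1 or a number of a turn 1, either way. A call with a gripper value outside its range is refused whole. The fingers move at their own pace and stop on an object; "newtons" is the grip in N (left out, the last holds). Time passes only in rows, so rows that do not move let the fingers close. It gives the time, the measured TCP pose, the force and the opening at its end, in the units of the state.
- telemetry.get_state(): the state, without advancing time (a new reading comes with each control period).
- optics.camera(name): name is "scene" or "top"; returns the picture (384x512x3 uint8, blue, green, red); there is no depth.
- optics.calibration(name): a dict with "mtx" (3x3 intrinsics, pixels), "dist" ([k1, k2, p1, p2, k3] as OpenCV has them; the pictures are not rectified), "extrinsics" (4x4, takes a point from world to camera coordinates). Camera axes: x right, y down, z forward; pixel columns grow to the right and rows downward; lengths in mm; the calibration is good to about 2 mm. A picture is of the moment at which its call begins. calibration takes no time and is no camera call.
- order.job_done(): hands the job in, once; it reports no verdict.
The state is a dict: "time_s": time; "joints": joint angles; "qvel": joint speeds; "effort": joint torques, N m; "eef_pos": TCP position; "eef_rot": TCP orientation; "wrist_force": force on the tool from outside, world axes, zero at the start; "wrist_torque": the same for the moment, N m; "grip_width": finger opening in mm.
Only numpy, scipy, OpenCV 4.12 (cv2) and the standard library are available. Lean on these libraries where they do the work, as an engineer would, in place of code of your own. Each camera call takes 0.05 s, during which the arm holds its last target. There are 200 camera calls.

TASK

The upright bolt beside the plates of the wooden tortilla press has worked loose. With the ratchet wrench that already sits on its nut, tighten the nut clockwise by swinging the handle back and forth, until the nut's steel tab rests against its stop pin; do not touch the nut or its tab with the fingers, and let go of the wrench when done.

Things in the scene. Friction and masses are not known exactly. Their poses are not given: they have to be found in the camera images.
- press: Wooden tortilla press screwed to the counter, under 105 mm high. Origin: on the upright bolt's axis at counter level; z up, +y from bolt to press plates (they begin at y = 100 mm); the wrench handle points roughly to -y. Base board 220 mm (x) by 350 mm (y -40 to 310), 28 mm high. Steel stop pin, 8 mm thick, 60 mm high, at x 51, y -12 mm. The loose spanner lying nearby is not needed.
- handle (a point): Middle of the dark grip of the ratchet wrench, 155 mm from the bolt axis, 72 mm above the counter. y axis: along the handle towards the bolt; z up. The grip is a bar 20 mm wide, 18 mm high, 110 mm long (100 to 210 mm from the axis), with free space beside it and 40 mm or more below. The wrench's round steel head is 74 mm across, its top at 84 mm.
- ratchet (a joint): Swing of the wrench about the bolt axis, rad, clockwise from above positive; 0: handle along the press's -y; hard stops at -0.55 and 0.55. Positive swing drives the nut once a tooth catches (2 to 5 N at the grip); negative swing slips and leaves the nut where it is. Up to 0.15 rad is lost at each reversal. It stays where left and cannot be lifted off.
- nut (a joint): Turn of nut and washer tab about the bolt axis, rad, clockwise from above (tightening) positive; starts at -1.7 to -1.35; 0 is home, a hard stop with the tab at the stop pin. The tab is a flat steel strip 14 mm wide, reaching 60 mm from the axis, 47 mm above the counter; at home it points along the press's +x. The nut stays where left.

How it is judged:
By the outcome, as a careful person would: the job done as asked, in the order asked, and still so for the second after the job is handed in, with the robot touching nothing.
It also fails if it takes over 51 s, if anything falls off the work surface, if the arm or the gripper's body presses on something with over 40 N, if the wrist force passes 120 N, or if a joint passes its speed limit or range.

## Working session

There is one attempt and no reset: what is moved stays moved. The work goes in short steps, Python scripts to look and compute and a tool call to move; the robot and the scene stay as the last step left them, time stands still between calls to the robot, and variables do not carry over. Pictures are saved under pics/ and viewed, about 8 in all and at most 12, crops included, and the job is handed in when it is done.

Besides the shell and the picture viewer there is one more tool, called after "Emit:" by a JSON object that holds its "api" and its "payload". drive_tool: Moves the arm, as the interface text tells. Its arguments: {"type":"object","properties":{"rows":{"type":"array","items":{"type":"array","items":{"type":"number"}}},"newtons":{"type":"number"}},"required":["rows"]}

```bash
mkdir -p pics; ls
python3 - <<'E'
from plant import telemetry, optics
import cv2
s=telemetry.get_state();print(s)
for n in("scene","top"):
    cv2.imwrite(f"pics/{n}0.png",optics.camera(n));c=optics.calibration(n);print(c)
E
```

```text
pics
{'time_s': 0.0, 'joints': array([-1.24141823e+00,  3.53635992e-01,  1.63408485e+00, -1.61244273e-05,
        1.15517839e+00, -2.38283487e-03]), 'qvel': array([7.14580167e-04, 5.13828377e-05, 1.33158329e-03, 1.02005091e-04,
       7.16932667e-04, 8.85946066e-04]), 'effort': array([ 1.56226004e-03, -5.93835247e+01, -3.34215939e+01,  6.97866292e-02,
        2.34934007e-02, -6.11254313e-05]), 'eef_pos': array([ 203.42877483, -590.49499019,  224.89235058]), 'eef_rot': array([-6.43377501e-04,  9.86272606e-01,  1.65123955e-01, -1.13611520e-04]), 'wrist_force': array([ 0.19800397, -0.01226894,  0.12226448]), 'wrist_torque': array([ 0.03244756,  0.04815222, -0.00211479]), 'grip_width': 92.33443593426796}
{'mtx': array([[490.05279774,   0.        , 255.56691554],
       [  0.        , 490.05279774, 194.29131681],
       [  0.        ,   0.        ,   1.        ]]), 'dist': array([-0.09241886,  0.        ,  0.        ,  0.        ,  0.        ]), 'extrinsics': array([[ 2.75161765e-01,  9.61397641e-01, -7.60229493e-04,
        -1.97566613e+02],
       [ 7.32476286e-01, -2.10154198e-01, -6.47544364e-01,
        -3.69307991e+02],
       [-6.22707389e-01,  1.77622600e-01, -7.62027374e-01,
         1.06287706e+03],
       [ 0.00000000e+00,  0.00000000e+00,  0.00000000e+00,
         1.00000000e+00]])}
{'mtx': array([[391.21748012,   0.        , 253.87784147],
       [  0.        , 391.21748012, 192.61124678],
       [  0.        ,   0.        ,   1.        ]]), 'dist': array([-0.12287277,  0.        ,  0.        ,  0.        ,  0.        ]), 'extrinsics': array([[ 2.72317508e-02, -9.99490352e-01, -1.66573462e-02,
         4.20131579e+01],
       [-9.94101289e-01, -2.53273951e-02, -1.05456865e-01,
         6.16131499e+02],
       [ 1.04981232e-01,  1.94308644e-02, -9.94284357e-01,
         6.45771365e+02],
       [ 0.00000000e+00,  0.00000000e+00,  0.00000000e+00,
         1.00000000e+00]])}
```

View pics/scene0.png

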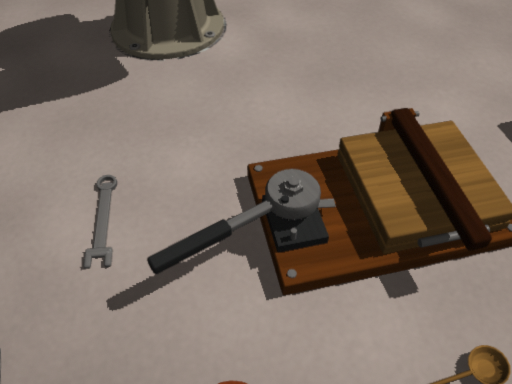

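View pics/top0.png

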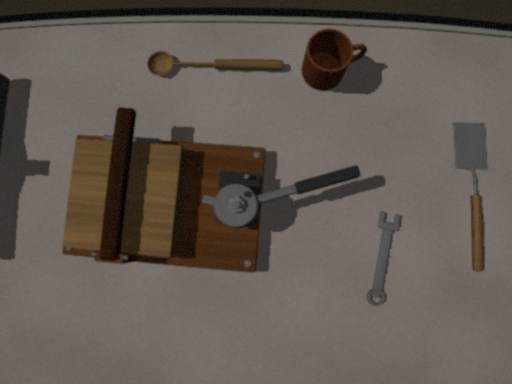

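```bash
cat > h.py <<'E'
from plant import telemetry, optics
import cv2, numpy as np
def w(name,px,z):
    c=optics.calibration(name);E=c["extrinsics"];R,t=E[:3,:3],E[:3,3]
    u=cv2.undistortPoints(np.array([[px]],float),c["mtx"],c["dist"])[0,0]
    d=R.T@np.array([*u,1]);o=-R.T@t
    return (o+d*(z-o[2])/d[2])[:2]
def pix(name,p):
    c=optics.calibration(name);E=c["extrinsics"]
    return cv2.projectPoints(np.array([p],float),cv2.Rodrigues(E[:3,:3])[0],E[:3,3],c["mtx"],c["dist"])[0][0,0]
E
python3 - <<'E'
from h import *
for n,pts in dict(top=dict(head=(236,205,84),cr=(266,148,28),cl=(256,271,28),g0=(297,188,81),g1=(359,171,81),tab=(204,200,47),pin=(248,177,60)),
  scene=dict(head=(293,185,84),cl=(249,162,28),cr=(286,280,28),g1=(151,261,78),g0=(229,228,78),tab=(335,204,47),pin=(293,231,60))).items():
    for k,(u,v,z) in pts.items(): print(n,k,w(n,(u,v),z).round(1))
im=cv2.imread("pics/top0.png")[130:290,190:380]; cv2.imwrite("pics/topc.png",cv2.convertScaleAbs(cv2.resize(im,None,fx=4,fy=3.75,interpolation=2),alpha=1.8))
E
```

```text
top head [588.8  85.3]
top cr [695.3  39. ]
top cl [479.9  51. ]
top g0 [619. -12.]
top g1 [ 649.5 -112.9]
top tab [598.5 142.5]
top pin [638.   68.3]
scene head [587.2  89.1]
scene cl [477.8  58.3]
scene cr [691.1  47.9]
scene g1 [ 649.9 -109.8]
scene g0 [628.1  -8.7]
scene tab [606.  146.3]
scene pin [642.3  71.8]
```

View pics/topc.png

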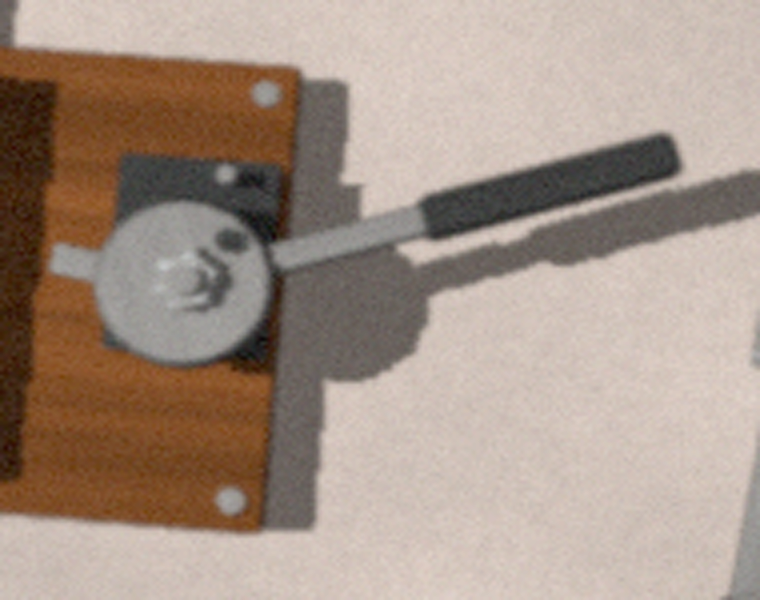

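Emit:
{"api": "drive_tool", "payload": {"rows": [[91.9,0.4,-0.25,0,0],[91.9,0.8,-0.5,0,0],[91.9,0.8,-0.5,0,0],[91.9,0.8,-0.5,0,0],[91.9,0.8,-0.5,0,0],[91.9,0.8,-0.5,0,0],[91.9,0.8,-0.5,0,0],[91.9,0.8,-0.5,0,0]], "newtons": 20}}

```text
time_s: 1.1
eef_pos: [471.5, -259.3, 225.5]
eef_rot: [-0.0, 0.986, 0.165, -0.0]
wrist_force: [0.6, -0.7, -0.5]
grip_width: 92.1
```

Emit:
{"api": "drive_tool", "payload": {"rows": [[91.9,0.8,-0.5,0,0],[91.9,0.8,-0.5,0,0],[91.9,0.8,-0.5,0,0],[91.9,0.8,-0.5,0,0],[91.9,0.45,-0.25,0,-1],[91.9,0,0,0,-1],[91.9,0,0,0,-1],[91.9,0,0,0,-1]]}}

```text
time_s: 2.1
eef_pos: [633.5, -61.7, 225.0]
eef_rot: [-0.0, 0.942, 0.335, -0.0]
wrist_force: [0.3, -1.3, 0.5]
grip_width: 92.2
```

Emit:
{"api": "drive_tool", "payload": {"rows": [[91.9,0,0,0,-1],[91.9,0,0,0,-1],[91.9,0,0,0,-1],[91.9,0,0,0,-1],[91.9,0,0,0,-1],[91.9,0,0,0,-1],[91.9,0,0,0,-1],[91.9,0,0,0,-1]]}}

```text
time_s: 3.1
eef_pos: [633.5, -61.9, 225.1]
eef_rot: [-0.0, 0.771, 0.637, -0.0]
wrist_force: [0.0, 0.4, 0.3]
grip_width: 91.8
```

Emit:
{"api": "drive_tool", "payload": {"rows": [[91.9,0,0,0,-1],[91.9,0,0,0,-1],[91.9,0,0,0,-1],[91.9,0,0,0,-1],[91.9,0,0,0,-1],[91.9,0,0,0,-0.7],[91.9,0,0,0,0],[91.9,0,0,0,0]]}}

```text
time_s: 4.1
eef_pos: [633.6, -61.9, 225.4]
eef_rot: [-0.0, 0.592, 0.806, -0.0]
wrist_force: [-0.3, -0.0, -0.3]
grip_width: 91.6
```

```bash
cat >> h.py <<'E'
from scipy.spatial.transform import Rotation as Ro
B=np.array([588.,87.]);A0=-93.
def st():
    s=telemetry.get_state();M=Ro.from_quat(s["eef_rot"],scalar_first=True).as_matrix();p=s["eef_pos"]
    d=p[:2]-B;print("t %.2f"%s["time_s"],"pos",p.round(1),"F",s["wrist_force"].round(1),"T",s["wrist_torque"].round(1),"w %.1f"%s["grip_width"],
     "xang %.1f"%np.degrees(np.arctan2(M[1,0],M[0,0])),"tilt",M[2].round(3),"R %.1f swing %.3f"%(np.hypot(*d),np.radians(A0-np.degrees(np.arctan2(d[1],d[0])))),"j6 %.2f"%s["joints"][5])
    return p,M
E
python3 - <<'E'
from h import *
p,M=st()
g=B+155*np.array([np.cos(np.radians(-72.7)),np.sin(np.radians(-72.7))])
print((M.T@(np.array([*g,64])-p)/60).round(2))
cv2.imwrite("pics/scene1.png",optics.camera("scene"))
E
```

```text
t 4.10 pos [633.6 -61.9 225.4] F [-0.3 -0.  -0.3] T [-0.  -0.1 -0. ] w 91.6 xang 107.4 tilt [ 0. -0. -1.] R 155.8 swing -0.350 j6 -0.40
[0.01 0.01 2.69]
```

View pics/scene1.png

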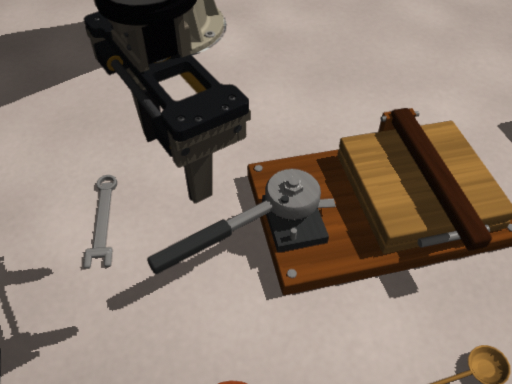

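Emit:
{"api": "drive_tool", "payload": {"rows": [[91.9,0,0,0.6,0],[91.9,0,0,0.8,0],[91.9,0,0,0.7,0],[91.9,0,0,0.4,0],[91.9,0,0,0.19,0],[50,0,0,0,0],[30,0,0,0,0],[0,0,0,0,0]], "newtons": 15}}

```text
time_s: 5.15
eef_pos: [634.5, -62.0, 65.4]
eef_rot: [0.001, 0.591, 0.806, 0.001]
wrist_force: [0.7, -0.3, -0.4]
grip_width: 63.9
```

Emit:
{"api": "drive_tool", "payload": {"rows": [[0,0,0,0,0],[0,0,0,0,0],[0,0,0,0,0],[0,0,0,0,0],[0,0,0,0,0],[0,0,0,0,0]]}}

```text
time_s: 5.9
eef_pos: [633.9, -61.9, 64.2]
eef_rot: [0.0, 0.591, 0.806, 0.0]
wrist_force: [0.1, -0.2, -0.3]
grip_width: 20.0
```

Run:
```python
from h import *
st()
```

```text
t 5.90 pos [633.9 -61.9  64.2] F [ 0.1 -0.2 -0.3] T [-0.  -0.2 -0.2] w 20.0 xang 107.5 tilt [ 0.  0. -1.] R 155.8 swing -0.351 j6 -0.41
```

Emit:
{"api": "drive_tool", "payload": {"rows": [[0,0.01,-0.225,0,1],[0,0.01,-0.225,0,1],[0,0.01,-0.225,0,1],[0,0.01,-0.225,0,1],[0,0.01,-0.225,0,1],[0,0.01,-0.225,0,1]]}}

```text
time_s: 6.65
eef_pos: [554.1, -64.8, 64.1]
eef_rot: [0.0, 0.781, 0.625, 0.001]
wrist_force: [3.7, 6.3, -5.0]
grip_width: 19.8
```

Run:
```python
from h import *
st()
```

```text
t 6.65 pos [554.1 -64.8  64.1] F [ 3.7  6.3 -5. ] T [ 1.1 -0.8 -0.1] w 19.8 xang 77.3 tilt [ 0.001  0.001 -1.   ] R 155.5 swing 0.168 j6 0.10
```

Emit:
{"api": "drive_tool", "payload": {"rows": [[0,0.01,-0.225,0,1],[0,0.01,-0.225,0,1],[0,0.01,-0.225,0,1],[0,0.01,-0.225,0,1],[0,0,0,0,0]]}}

```text
time_s: 7.28
eef_pos: [504.6, -43.7, 64.2]
eef_rot: [0.0, 0.877, 0.48, 0.001]
wrist_force: [5.4, 6.0, -8.7]
grip_width: 20.0
```

Run:
```python
from h import *
st()
im=optics.camera("top")[100:300,150:420]; cv2.imwrite("pics/topd.png",cv2.convertScaleAbs(cv2.resize(im,None,fx=2.9,fy=2.9,interpolation=2),alpha=1.8))
cv2.imwrite("pics/s.png",optics.camera("scene"))
```

```text
t 7.28 pos [504.6 -43.7  64.2] F [ 5.4  6.  -8.7] T [ 0.9 -0.9 -0.1] w 20.0 xang 57.4 tilt [ 0.002  0.001 -1.   ] R 155.0 swing 0.516 j6 0.48
```

View pics/topd.png

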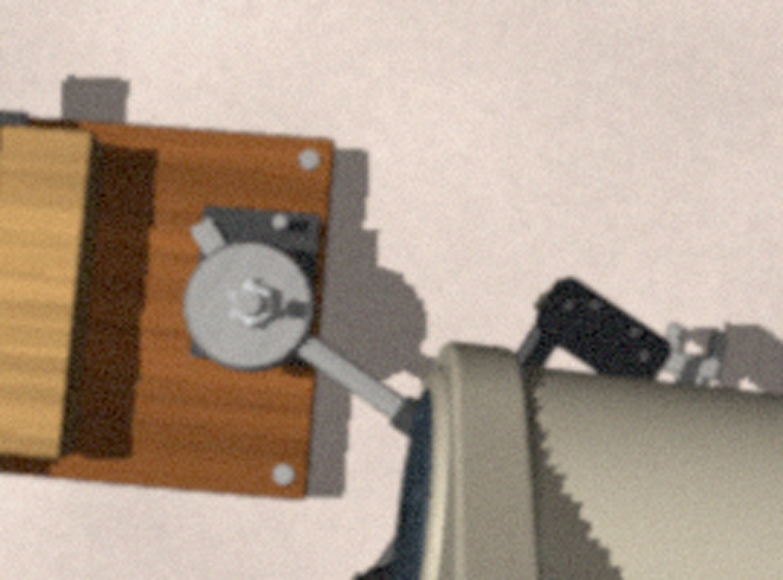

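The tab now points up and left of the head (crop pixel 200,235), so about 0.9 rad of nut travel is done. Next I swing back.

Emit:
{"api": "drive_tool", "payload": {"rows": [[0,0.01,0.225,0,-1],[0,0.01,0.225,0,-1],[0,0.01,0.225,0,-1],[0,0.01,0.225,0,-1],[0,0.01,0.225,0,-1],[0,0.01,0.225,0,-1]]}}

```text
time_s: 8.12
eef_pos: [580.9, -68.5, 64.1]
eef_rot: [-0.0, 0.721, 0.692, 0.0]
wrist_force: [1.0, 4.3, -0.6]
grip_width: 19.7
```

Emit:
{"api": "drive_tool", "payload": {"rows": [[0,0.01,0.225,0,-1],[0,0.01,0.225,0,-1],[0,0.01,0.225,0,-1],[0,0.01,0.225,0,-1],[0,0.01,0.225,0,-1],[0,0,0.11,0,-0.5],[0,0,0,0,0]]}}

```text
time_s: 9.0
eef_pos: [653.2, -54.6, 64.2]
eef_rot: [0.0, 0.537, 0.843, 0.0]
wrist_force: [2.2, 0.2, -0.8]
grip_width: 20.0
```

Run:
```python
from h import *
st()
im=optics.camera("top")[100:300,150:420]; cv2.imwrite("pics/tope.png",cv2.convertScaleAbs(cv2.resize(im,None,fx=2.9,fy=2.9,interpolation=2),alpha=1.8))
```

```text
t 9.00 pos [653.2 -54.6  64.2] F [ 2.2  0.2 -0.8] T [-0.2 -0.4 -0.1] w 20.0 xang 115.0 tilt [-0.001  0.001 -1.   ] R 155.8 swing -0.484 j6 -0.52
```

View pics/tope.png

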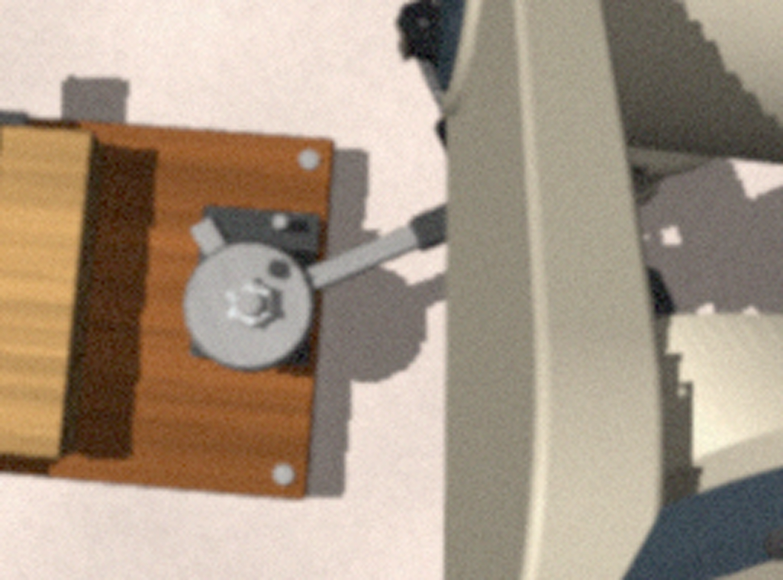

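Emit:
{"api": "drive_tool", "payload": {"rows": [[0,0.01,-0.225,0,1],[0,0.01,-0.225,0,1],[0,0.01,-0.225,0,1],[0,0.01,-0.225,0,1],[0,0.01,-0.225,0,1],[0,0.01,-0.225,0,1],[0,0,0,0,0]]}}

```text
time_s: 9.93
eef_pos: [572.9, -67.8, 64.2]
eef_rot: [-0.0, 0.738, 0.675, 0.0]
wrist_force: [2.4, 4.5, -4.0]
grip_width: 20.1
```

Run:
```python
from h import *
st()
im=optics.camera("top")[100:300,150:420]; cv2.imwrite("pics/topf.png",cv2.convertScaleAbs(cv2.resize(im,None,fx=2.9,fy=2.9,interpolation=2),alpha=1.8))
```

```text
t 9.93 pos [572.9 -67.8  64.2] F [ 2.4  4.5 -4. ] T [ 0.7 -0.5 -0.3] w 20.1 xang 84.9 tilt [ 0.001 -0.    -1.   ] R 155.6 swing 0.045 j6 -0.03
```

View pics/topf.png

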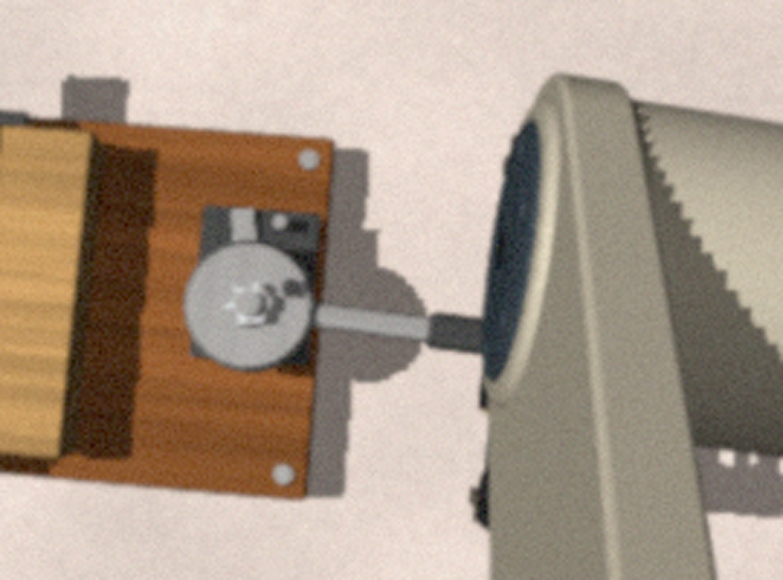

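Emit:
{"api": "drive_tool", "payload": {"rows": [[0,0,-0.09,0,0.4],[0,0,-0.09,0,0.4],[0,0,0,0,0]]}}

```text
time_s: 10.35
eef_pos: [563.0, -66.5, 64.2]
eef_rot: [-0.0, 0.761, 0.649, 0.001]
wrist_force: [3.7, 6.8, -3.0]
grip_width: 20.0
```

Emit:
{"api": "drive_tool", "payload": {"rows": [[0,0,-0.045,0,0.2],[0,0,0,0,0]]}}

```text
time_s: 10.6
eef_pos: [560.6, -66.1, 64.2]
eef_rot: [-0.0, 0.766, 0.643, 0.001]
wrist_force: [3.9, 6.7, -3.2]
grip_width: 19.6
```

Emit:
{"api": "drive_tool", "payload": {"rows": [[0,0,-0.045,0,0.2],[0,0,0,0,0]]}}

```text
time_s: 10.85
eef_pos: [558.0, -65.6, 64.2]
eef_rot: [-0.0, 0.772, 0.636, 0.001]
wrist_force: [2.9, 7.1, -4.3]
grip_width: 19.9
```

Emit:
{"api": "drive_tool", "payload": {"rows": [[0,0,-0.045,0,0.2],[0,0,0,0,0]]}}

```text
time_s: 11.1
eef_pos: [555.4, -65.0, 64.2]
eef_rot: [-0.0, 0.777, 0.629, 0.001]
wrist_force: [4.7, 7.4, -4.6]
grip_width: 19.9
```

Emit:
{"api": "drive_tool", "payload": {"rows": [[0,0,-0.045,0,0.2],[0,0,0,0,0]]}}

```text
time_s: 11.35
eef_pos: [552.8, -64.4, 64.2]
eef_rot: [-0.0, 0.783, 0.622, 0.001]
wrist_force: [4.5, 7.2, -3.9]
grip_width: 19.9
```

Emit:
{"api": "drive_tool", "payload": {"rows": [[0,0,-0.045,0,0.2],[0,0,0,0,0]]}}

```text
time_s: 11.6
eef_pos: [550.2, -63.8, 64.2]
eef_rot: [-0.0, 0.788, 0.616, 0.001]
wrist_force: [4.5, 7.7, -4.3]
grip_width: 19.9
```

Run:
```python
from h import *
st()
im=optics.camera("top")[150:230,200:280]; cv2.imwrite("pics/topg.png",cv2.convertScaleAbs(cv2.resize(im,None,fx=7,fy=7,interpolation=2),alpha=1.8))
```

```text
t 11.60 pos [550.2 -63.8  64.2] F [ 4.5  7.7 -4.3] T [ 1.2 -0.7 -0.1] w 19.9 xang 76.0 tilt [ 0.002  0.001 -1.   ] R 155.5 swing 0.193 j6 0.12
```

View pics/topg.png

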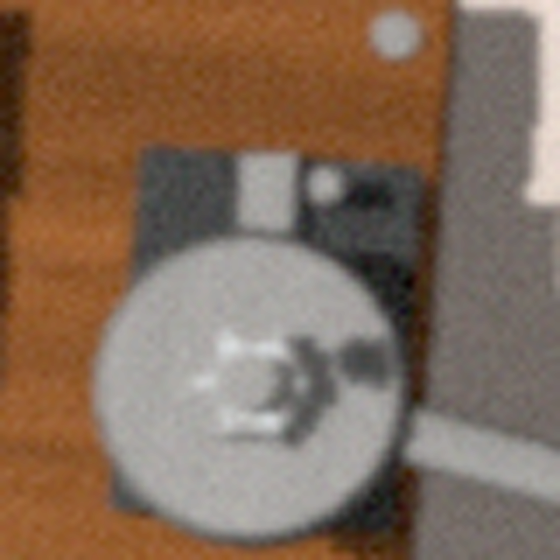

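The tab's right edge is at about x=298 in the crop and the pin starts at about 305, so they're almost touching. The force hasn't risen yet, so I'll go on in 1° steps.

Emit:
{"api": "drive_tool", "payload": {"rows": [[0,0,-0.045,0,0.2],[0,0,0,0,0]]}}

```text
time_s: 11.9
eef_pos: [547.7, -63.1, 64.2]
eef_rot: [-0.0, 0.793, 0.609, 0.001]
wrist_force: [4.4, 7.8, -4.6]
grip_width: 20.0
```

Emit:
{"api": "drive_tool", "payload": {"rows": [[0,0,-0.045,0,0.2],[0,0,0,0,0]]}}

```text
time_s: 12.15
eef_pos: [545.1, -62.4, 64.2]
eef_rot: [-0.0, 0.799, 0.602, 0.001]
wrist_force: [4.5, 8.1, -5.5]
grip_width: 20.1
```

Emit:
{"api": "drive_tool", "payload": {"rows": [[0,0,-0.045,0,0.2],[0,0,0,0,0]]}}

```text
time_s: 12.4
eef_pos: [542.5, -61.6, 64.2]
eef_rot: [-0.0, 0.804, 0.595, 0.001]
wrist_force: [4.5, 8.0, -5.0]
grip_width: 19.9
```

Emit:
{"api": "drive_tool", "payload": {"rows": [[0,0,-0.045,0,0.2],[0,0,0,0,0]]}}

```text
time_s: 12.65
eef_pos: [540.3, -60.9, 64.2]
eef_rot: [0.0, 0.809, 0.588, 0.001]
wrist_force: [5.5, 7.2, -6.4]
grip_width: 20.2
```

Emit:
{"api": "drive_tool", "payload": {"rows": [[0,0,-0.045,0,0.2],[0,0,0,0,0]]}}

```text
time_s: 12.9
eef_pos: [538.1, -60.1, 64.2]
eef_rot: [0.0, 0.814, 0.581, 0.002]
wrist_force: [7.5, 8.3, -8.7]
grip_width: 19.6
```

Emit:
{"api": "drive_tool", "payload": {"rows": [[0,0,-0.045,0,0.2],[0,0,0,0,0]]}}

```text
time_s: 13.15
eef_pos: [536.0, -59.4, 64.2]
eef_rot: [0.001, 0.819, 0.574, 0.002]
wrist_force: [9.6, 6.9, -9.3]
grip_width: 19.9
```

Run:
```python
from h import *
st()
im=optics.camera("top")[150:230,200:280]; cv2.imwrite("pics/toph.png",cv2.convertScaleAbs(cv2.resize(im,None,fx=7,fy=7,interpolation=2),alpha=1.8))
```

```text
t 13.15 pos [536.  -59.4  64.2] F [ 9.6  6.9 -9.3] T [ 1.2 -1.4  0.1] w 19.9 xang 70.0 tilt [ 0.002  0.003 -1.   ] R 155.4 swing 0.289 j6 0.23
```

View pics/toph.png

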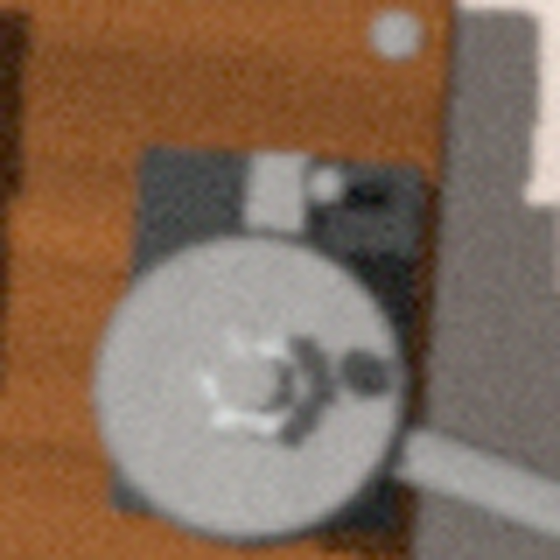

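Contact shows now: the tab's edge meets the pin at about (308,185) in the crop, and Fx rises with each step. I'll press a little more to seat it.

Emit:
{"api": "drive_tool", "payload": {"rows": [[0,0,-0.06,0,0.2],[0,0,-0.06,0,0.2],[0,0,0,0,0]]}}

```text
time_s: 13.58
eef_pos: [530.5, -57.2, 64.3]
eef_rot: [0.002, 0.829, 0.559, 0.003]
wrist_force: [14.3, 4.9, -15.2]
grip_width: 19.8
```

Emit:
{"api": "drive_tool", "payload": {"rows": [[0,0,-0.06,0,0.2],[0,0,-0.06,0,0],[0,0,0,0,0]]}}

```text
time_s: 13.95
eef_pos: [526.2, -55.7, 64.8]
eef_rot: [0.004, 0.834, 0.552, 0.004]
wrist_force: [19.5, -2.2, -18.2]
grip_width: 20.1
```

Run:
```python
from h import *
st()
```

```text
t 13.95 pos [526.2 -55.7  64.8] F [ 19.5  -2.2 -18.2] T [-0.5 -3.1 -0.2] w 20.1 xang 67.0 tilt [ 0.003  0.011 -1.   ] R 155.5 swing 0.356 j6 0.29
```

Run:
```python
from h import *
t=optics.camera("top");s=optics.camera("scene");cv2.imwrite("pics/t9.png",t)
a=cv2.resize(t[150:230,200:280],(400,400),interpolation=2);b=cv2.resize(s[160:260,220:320],(400,400),interpolation=2)
cv2.imwrite("pics/c9.png",cv2.convertScaleAbs(np.hstack([a,b]),alpha=1.8))
g=cv2.cvtColor(t,6);print(g[174,228:255],g[178,228:255])
```

```text
[40 40 39 40 40 38 45 59 83 93 92 92 92 87 87 70 62 72 82 70 56 47 41 41
 40 42 40] [41 38 38 38 38 39 51 73 86 92 92 95 90 93 90 69 58 69 66 65 48 21 17  5
 16 18 24]
```

View pics/c9.png

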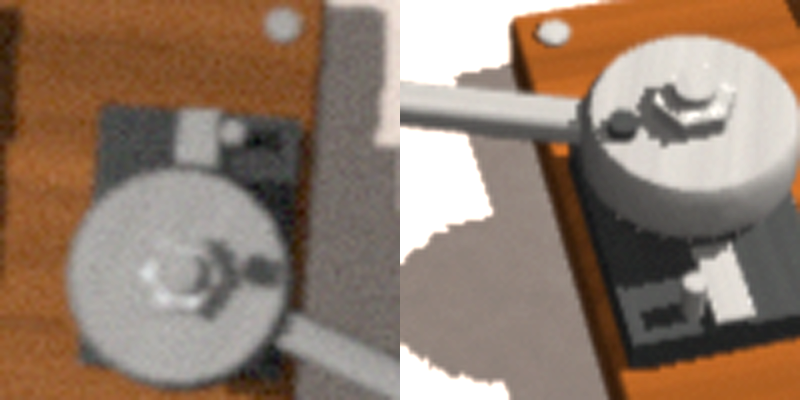

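The tab rests on the pin in both views. It's at the same place as before (left edge at column 235), so the extra push only loaded the stop. Next I ease off, open and lift away.

Emit:
{"api": "drive_tool", "payload": {"rows": [[0,0,0.06,0,0],[0,0,0.06,0,-0.2],[0,0,0.06,0,-0.2],[0,0,0,0,0],[60,0,0,0,0],[60,0,0,0,0],[60,0,0,0,0],[60,0,0,0,0]]}}

```text
time_s: 15.05
eef_pos: [529.7, -59.1, 63.9]
eef_rot: [-0.0, 0.824, 0.567, -0.001]
wrist_force: [0.3, 0.9, -0.1]
grip_width: 58.2
```

Emit:
{"api": "drive_tool", "payload": {"rows": [[60,0,0,-0.2,0],[60,0,0,-0.5,0],[60,0,0,-0.8,0],[60,0,0,-0.8,0],[60,-0.5,0,-0.3,0],[60,-0.8,0,0,0],[60,-0.5,0,0,0],[60,0,0,0,0]]}}

```text
time_s: 16.05
eef_pos: [491.1, -161.2, 220.9]
eef_rot: [0.0, 0.825, 0.565, -0.0]
wrist_force: [0.5, 0.0, -0.1]
grip_width: 59.9
```

Run:
```python
from h import *
st()
t=optics.camera("top");s=optics.camera("scene")
a=cv2.resize(t[150:230,200:280],(400,400),interpolation=2);b=cv2.resize(s[60:310,100:350],(400,400),interpolation=2)
cv2.imwrite("pics/c10.png",cv2.convertScaleAbs(np.hstack([a,b]),alpha=1.8))
g=cv2.cvtColor(t,6);print(g[174,228:255],g[178,228:255])
tip=w("top",(239,172.5),47);print(tip,-93+90-np.degrees(np.arctan2(*(tip-B)[::-1])))
for n in(0,-.03,-.06,-.1):
    a=np.radians(-3)-n;print(n,*[pix("top",[*(B+r*np.array([np.cos(a),np.sin(a)])),47]).round(1) for r in(50,60)])
```

```text
t 16.05 pos [ 491.1 -161.2  220.9] F [ 0.5  0.  -0.1] T [-0. -0. -0.] w 59.9 xang 68.9 tilt [-0.  0. -1.] R 266.5 swing 0.320 j6 0.05
[38 40 38 34 34 39 40 55 72 82 84 81 87 87 79 65 59 63 72 64 52 36 36 34
 38 37 38] [37 37 38 35 37 40 46 63 80 87 86 87 85 85 82 61 54 61 63 55 45 25 20  7
 24  6 15]
[647.2461577   84.33931753] -0.42863468841516283
0 [238.8 177.9] [239.3 172.1]
-0.03 [237.9 177.8] [238.2 172.1]
-0.06 [237.  177.8] [237.2 172. ]
-0.1 [235.9 177.8] [235.8 172. ]
```

View pics/c10.png

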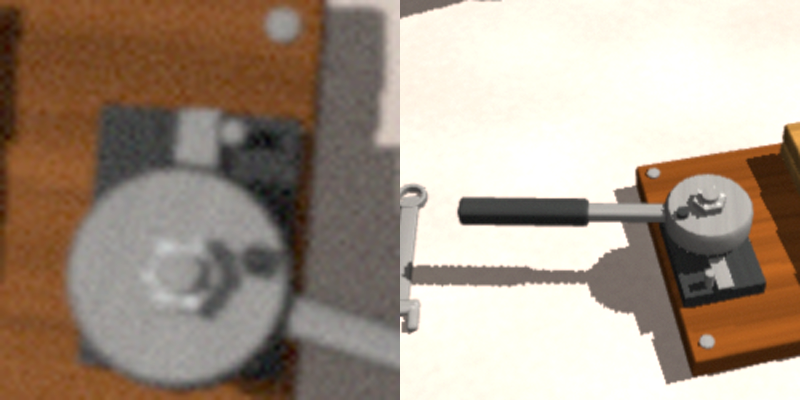

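The tab is still on the pin: its tip at column 239 puts the nut within about 0.01 rad of home. The gripper is clear and the wrist force is about zero, so I'm handing in.

```bash
python3 -c "
from plant import order
print(order.job_done())"
```

```text
the job is handed in; nothing more can be done
None
```

The nut is tightened: its steel tab rests against the stop pin, and I've let go of the wrench. The job was handed in at about 16 s.

- **What I did:** I gripped the handle and swung it clockwise to about 0.52 rad, back to -0.48 rad, then clockwise again in small steps. When the tab met the pin I pressed a little more, up to about 27 N at the wrist. Then I eased off, opened the gripper and moved clear. The fingers never went near the nut or its tab.
- **Last checks:** The top and scene cameras both show the tab touching the pin. The top view puts the nut within about 0.01 rad of home, though the measurement itself is only good to about 0.03 rad. The wrist force after release is about 0.
- **One disagreement:** during the final push the gripper still crept about 10 mm, and the force rose only slowly. The tab did not move in the images, so I took it as give in the grip and wrench.

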